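# Dock the module past its travel lock

### The job

Push the green module along its cradle until it is fully home against the end stop, its own edge lifting the red catch, which must drop down behind it. A hidden lock may hold the module part-way: if it stops there, do not force it, but ease off, slide the orange knob fully to its other end and push again. Do not touch the red catch, and leave the things round about alone.

Things in the scene. Friction and masses are not known exactly. Their poses are not given: they have to be found in the camera images.
- dock: Fixed cradle, base 84 mm wide, 8 thick, x = -120 to 126. Origin: on its underside, mid-width; x along the channel in the push direction (to the end stop), y left, z up. Channel floor z = 8 mm; black rails (inner faces y = +-21.5 mm, 8 mm wide, tops z = 15 mm). Black end stop: face at x = 119.5. Grey lock housing over the channel, x = 30 to 92, full width, mouth 38 mm high, roof z = 85 mm.
- lip_edge (a point): Middle of the aluminium edge of a clear lip that reaches back from the housing over the whole channel: x = 0, y = 0, z = 76 mm (its underside; top 83) in the cradle's frame. The module's rear face ends 20 mm inside it, so the last of the push needs a tool leaning back 25 to 45 degrees from vertical, coming in from behind under the lip.
- module: Loose green module, 100 x 41 x 26 mm, about 0.1 kg. Origin: centre of its underside; y is its length, along the cradle's x. Starts at the robot end, centre at x = -68 to -63 mm in the cradle's frame; home is centre x = 69.5 (rear face 19.5). Slides easily (under 3 N, peaks of 6 N lifting the catch). If the lock holds, it stops dead with its centre at about x = 20 mm, 50 mm short of home.
- dock_home (a point): Point on the channel floor where the origin of the module lies when it is home: x = 70 mm, y = 0, z = 8 mm in the cradle's frame.
- catch: Red gravity catch, a flap hinged along the channel's right side. Origin on its hinge (axis along x) at x = 0, y = -39, z = 34 mm in the cradle's frame. Closed, its tip hangs over the channel's right edge (y = -23 to -13, x = -12 to 16, z = 24 to 42 mm), sloped towards the robot. The module's front edge lifts it; it rides on top and falls behind the module. Push left of it (y = -3 to 20 mm).
- catch_tip (a point): Underside of the catch's tip; in the cradle's frame at x = 11.5, y = -18, z = 24 mm when dropped (its front face at x = 16, so a docked module has about 4 mm play), about z = 34 mm while riding on the module.
- lock_knob (a joint): Orange lock knob's place along the cradle's y, m: -0.014 (right end, where it starts) to +0.014 (left end). Slides with 2 to 3 N, stays where left. At one end the module can pass; at the other, and between, a hidden tooth stops it; which end is which varies and only shows by pushing the module. Take pressure off the module before sliding the knob, go fully to the end.
- knob_top (a point): Centre of the top of the orange knob, a 14 x 14 mm block standing from z = 88 to 112 mm on the housing roof at x = 44 mm, y = 11 mm plus the knob's joint value, in the cradle's frame.
- tape: Roll of green tape lying flat, diameter 75 mm, 19 mm high; origin under the middle. Bystander.
- spool: Reel of solder standing on its flange, diameter 62 mm, 45 mm high; origin under the middle. Bystander.

How it is judged:
By the outcome, as a careful person would: the job done as asked, in the order asked, and still so for the second after the job is handed in, with the robot touching nothing.
It also fails if it takes over 64 s, if anything falls off the work surface, if the arm or the gripper's body presses on something with over 40 N, if the wrist force passes 120 N, or if a joint passes its speed limit or range.

### The arm

A 7-joint arm with a two-finger parallel gripper is mounted at the origin on the work surface; the furniture and walls round the work are solid. World frame = base frame: x ahead of the robot, y to its left, z up, the work surface at z = 0. Lengths are in m, angles in rad, forces in N, time in s.
With the tool pointing down it reaches from about 0.375 to 0.925 m from the base axis. Payload 3.1 kg.
Tool frame: the origin (TCP) lies between the finger pads; the fingertips stand 19 mm ahead of it and the grasp point (between the pads) is the TCP; z points along the fingers, y is the line along which they close (so a half turn about z gives the same grasp; the last joint's range is limited). The gripper opens to 85 mm and grips with 20 to 120 N. Pads are 22 mm wide; open, the fingers measure 114 mm over their backs; the gripper's body (76 mm by 85 mm) begins 54 mm behind the grasp point. The pads swing forward as they close: fully open they stand 13 mm farther back than shut.
Start: joints at [-1.213, 0.383, 0.044, 1.598, -0.018, 1.161, -0.05], TCP at [0.286, 0.584, 0.25] pointing down, gripper open.
Joint ranges: [-2.61, 2.61], [-0.41, 2.15], [-1.48, 1.57], [0, 2.5], [-1.57, 4.71], [0.05, 1.97], [-2.85, 2.85]. Speed limits (rad/s): [2.79, 2.79, 3.14, 3.14, 3.14, 3.14, 3.14].

### API

Orientations are given as a unit quaternion [x, y, z, w].
In Python, from bench import move_ptp, movel, move_j, move_gripper, pause, inverse_kinematics, read_camera, camera_params, MotionError, sign_off, look_for, tip_of, read_time_s, read_qpos, read_joint_vel, read_effort, read_eef_pos, read_tcp_rot, read_ft_force, read_ft_torque, read_finger_gap, read_grasp_force gives the robot as it stands. Calls block until the motion is done:
- move_ptp(position, orientation): joint-space move of the TCP to a pose.
- movel(position, orientation=None, speed=0.15): straight line of the TCP; orientation=None keeps the orientation; speed is the mean speed in m/s.
- move_j(angles): joint-space move.
- move_gripper(opening, effort=None): finger opening in m; effort is the grip in N (None keeps the last); returns when the fingers have stopped.
- pause(seconds).
- inverse_kinematics(position, orientation): joint angles nearest the present ones, or None.
- read_camera(name): name is "side" or "top" or "wrist"; returns the picture (420x560x3 uint8, red, green, blue); there is no depth.
- camera_params(name): a dict with "K" (3x3 intrinsics, pixels), "camera_from_world" (4x4, takes a point from world to camera coordinates). Camera axes: x right, y down, z forward; pixel columns grow to the right and rows downward; lengths in m; the calibration is good to about 2 mm. A picture is of the moment at which its call begins: read the wrist's pose just before it. camera_params takes no time and is no camera call; for the wrist camera it gives the pose at the moment of the call.
A pose or a line that the arm cannot do raises MotionError and nothing moves.
- sign_off(): hands the job in; it is judged then, once.
Trained networks look in the newest picture that a camera, given by its name, has taken for a name from the list of things; names that differ only in an ending like _2 or _b are one class to them, and where a whole thing is asked for, a point or a joint stands for the part that bears it (a point fixed in the world has none). Each returns a list of dicts, best first, with "confidence" (0 to 1); they miss things now and then, are a little off and sometimes report something else, mostly with a low value. They report only what shows in the picture. A call takes as long as a camera call.
- look_for(camera, name): "at" ([column, row] in pixels, amid what is visible of it).
- tip_of(camera, name): "at" ([column, row] in pixels: a listed point, or the origin of a listed thing).
Readings, each from a call of its own:
- read_time_s(): time.
- read_qpos(): joint angles.
- read_joint_vel(): joint speeds.
- read_effort(): joint torques, N m.
- read_eef_pos(): TCP position.
- read_tcp_rot(): TCP orientation.
- read_ft_force(): force on the tool from outside, world axes, zero at the start.
- read_ft_torque(): the same for the moment, N m.
- read_finger_gap(): finger opening in m.
- read_grasp_force(): force on a finger pad.
Only numpy, scipy, OpenCV 4.12 (cv2) and the standard library are available. Lean on these libraries where they do the work, as an engineer would, in place of code of your own. Each camera call takes 0.05 s, during which the arm holds its last target. There are 200 camera calls.

## Working session

There is one attempt and no reset: what is moved stays moved. The work goes in short steps, each a Python script; the robot and the scene stay as the last script left them, time stands still between calls to the robot, and variables do not carry over. Pictures are saved under pics/ and viewed, at most 10 in all, crops included, and the job is handed in when it is done.

```bash
mkdir -p pics; ls
cat > h.py <<'E'
from bench import *
import numpy as np, cv2
from scipy.spatial.transform import Rotation as R
def snap(c,fn=None):
    P=camera_params(c); im=read_camera(c)
    if fn: cv2.imwrite('pics/'+fn,im[:,:,::-1])
    return P,im
def proj(P,X):
    T=np.array(P["camera_from_world"]); p=np.array(P["K"])@(T[:3,:3]@np.asarray(X,float)+T[:3,3]); return p[:2]/p[2]
def ray(P,uv):
    T=np.array(P["camera_from_world"]); d=T[:3,:3].T@np.linalg.inv(P["K"])@np.array([*uv,1.]); o=-T[:3,:3].T@T[:3,3]
    return o,d/np.linalg.norm(d)
def tri(obs):
    A=np.zeros((3,3));b=np.zeros(3)
    for P,uv in obs:
        o,d=ray(P,uv);M=np.eye(3)-np.outer(d,d);A+=M;b+=M@o
    return np.linalg.solve(A,b)
E
python3 - <<'E'
from h import *
np.set_printoptions(precision=4,suppress=True)
Ps={}
ob={}
for c in ("side","top","wrist"):
    P,im=snap(c,c+'0.png'); Ps[c]=P
    o=ray(P,(280,210)); print(c,o)
    for n in ("dock","lip_edge","module","dock_home","catch","catch_tip","knob_top","tape","spool"):
        r=tip_of(c,n)[:2]; print(c,n,[(np.round(x["at"],1).tolist(),round(x["confidence"],2)) for x in r])
        if r and r[0]["confidence"]>.4: ob.setdefault(n,[]).append((P,r[0]["at"]))
for n in ob:
    if len(ob[n])>1:
        X=tri(ob[n]); print(n,X,[np.round(np.linalg.norm(proj(P,X)-uv),1) for P,uv in ob[n]])
print(read_time_s(),read_tcp_rot(),read_ft_force())
cv2.imwrite('pics/st.png',np.hstack([cv2.imread('pics/side0.png'),cv2.imread('pics/top0.png')])[:, :])
E
```

```text
pics
side (array([ 0.1909, -0.2952,  0.533 ]), array([ 0.4469,  0.7264, -0.5222]))
side dock [([301.9, 301.6], 0.65)]
side lip_edge [([303.4, 265.1], 0.9)]
side module [([273.5, 319.7], 0.71)]
side dock_home [([332.0, 278.4], 0.98)]
side catch [([321.2, 298.6], 0.54)]
side catch_tip [([313.9, 290.9], 0.46)]
side knob_top [([302.8, 261.6], 0.74), ([324.9, 236.9], 0.44)]
side tape [([324.4, 236.2], 0.63), ([217.1, 211.9], 0.6)]
side spool [([230.3, 235.0], 0.93)]
top (array([0.4318, 0.3095, 0.9587]), array([ 0.1274,  0.0166, -0.9917]))
top dock [([351.9, 221.1], 0.77)]
top lip_edge [([357.0, 215.1], 0.71), ([374.8, 216.1], 0.71)]
top module [([359.6, 250.6], 0.85)]
top dock_home [([343.4, 189.2], 0.86)]
top catch [([360.8, 252.0], 0.71), ([374.6, 214.5], 0.52)]
top catch_tip [([362.1, 213.9], 0.58)]
top knob_top [([354.7, 193.5], 0.63)]
top tape [([190.9, 230.7], 0.85)]
top spool [([237.9, 228.3], 0.86)]
wrist (array([0.2199, 0.6177, 0.3741]), array([ 0.2571, -0.11  , -0.9601]))
wrist dock []
wrist lip_edge []
wrist module []
wrist dock_home []
wrist catch []
wrist catch_tip []
wrist knob_top []
wrist tape [([296.9, 358.5], 0.71), ([237.0, 382.3], 0.61)]
wrist spool [([235.3, 381.8], 0.5)]
dock [0.5278 0.1781 0.001 ] [np.float64(1.0), np.float64(0.8)]
lip_edge [0.5303 0.179  0.0759] [np.float64(1.9), np.float64(1.6)]
module [0.4661 0.1649 0.0029] [np.float64(1.4), np.float64(1.1)]
dock_home [0.5963 0.1929 0.0097] [np.float64(0.9), np.float64(0.8)]
catch [0.495  0.1474 0.0432] [np.float64(24.2), np.float64(18.8)]
catch_tip [0.5388 0.1615 0.0317] [np.float64(1.0), np.float64(0.8)]
knob_top [0.5567 0.1892 0.0705] [np.float64(12.7), np.float64(10.8)]
tape [ 0.6137  0.463  -0.0776] [np.float64(61.1), np.float64(50.2), np.float64(21.1)]
spool [ 0.5141  0.4141 -0.0001] [np.float64(1.6), np.float64(1.9), np.float64(0.9)]
1.5 [ 0.2259  0.9741 -0.      0.    ] [-0.2184 -1.1977  0.7433]
```

Run:
```python
import cv2,numpy as np
s=cv2.imread('pics/side0.png')[180:380,180:440];t=cv2.imread('pics/top0.png')[130:330,140:440]
a=cv2.resize(s,None,fx=1.5,fy=1.5,interpolation=3);b=cv2.resize(t,None,fx=1.4,fy=1.4,interpolation=3)
a=cv2.resize(a,(390,300));b=cv2.resize(b,(410,273));o=np.zeros((300,800,3),np.uint8);o[:,:390]=a;o[:273,390:]=b
cv2.imwrite('pics/st.png',o)
```

```text
(no output)
```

View pics/st.png

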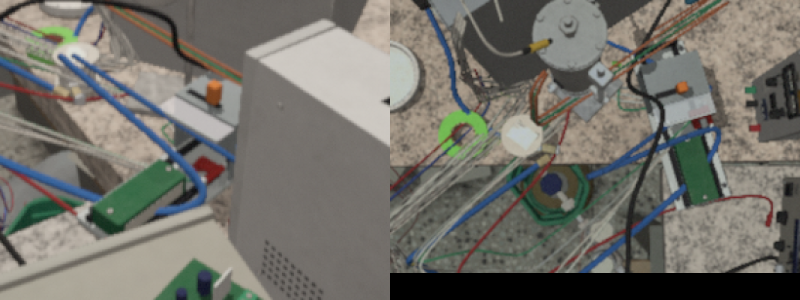

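```bash
cat >> h.py <<'E'
import json,os
np.set_printoptions(precision=4,suppress=True)
D=json.load(open('dock.json')) if os.path.exists('dock.json') else [0.528,0.178,0.212]
def W(p,D=None):
    D=D or globals()['D']; c,s=np.cos(D[2]),np.sin(D[2]); p=np.asarray(p,float)
    return np.array([D[0]+c*p[0]-s*p[1],D[1]+s*p[0]+c*p[1],p[2]])
def toD(w):
    c,s=np.cos(D[2]),np.sin(D[2]); d=np.asarray(w)-[D[0],D[1],0]
    return np.array([c*d[0]+s*d[1],-s*d[0]+c*d[1],d[2]])
def ori(th,fwd=True):
    "tool z forward/down leaning th; tool x forward/up (fwd) or backward"
    c,s=np.cos(th),np.sin(th); z=np.array([s,0,-c]); x=np.array([c,0,s])*(1 if fwd else -1)
    M=np.c_[x,np.cross(z,x),z]
    return (R.from_euler('z',D[2])*R.from_matrix(M)).as_quat()
def tcp(tip,th,tl=0.019): # dock-frame axis tip -> world TCP
    return W(np.asarray(tip)-tl*np.array([np.sin(th),0,-np.cos(th)]))
E
python3 - <<'E'
from h import *
for fwd in (True,False):
  for th in (0,.44,.6):
    for x in (-.14,-.12,-.06,.01):
      q=inverse_kinematics(tcp([x,.007,.022],th),ori(th,fwd)); print(fwd,th,x,None if q is None else np.array(q))
  for z in (.12,.2): 
      q=inverse_kinematics(tcp([.04,-.01,z],0),ori(0,fwd)); print('knob',None if q is None else np.array(q))
# look
q=ori(0,False)
for p in ([-.02,0,.33],[-.06,-.0,.33]):
    if inverse_kinematics(W(p),q) is not None: break
print(p); move_ptp(W(p),q)
P,im=snap('wrist','w1.png')
for n in ("dock","lip_edge","module","dock_home","catch","catch_tip","knob_top"):
    r=tip_of('wrist',n)[:2]; print(n,[(np.round(x["at"],1).tolist(),round(x["confidence"],2)) for x in r])
print(read_time_s(),ray(P,(280,210)),read_eef_pos())
E
```

```text
True 0 -0.14 [-0.97    0.3303  0.5405  2.295  -0.3081  0.5826 -1.5527]
True 0 -0.12 [-0.9521  0.363   0.54    2.2512 -0.3288  0.6009 -1.5258]
True 0 -0.06 [-0.8827  0.4528  0.5151  2.1156 -0.3604  0.6574 -1.4807]
True 0 0.01 [-0.827   0.5579  0.5094  1.9508 -0.3967  0.7319 -1.4412]
True 0.44 -0.14 None
True 0.44 -0.12 None
True 0.44 -0.06 [-1.1234  0.355   0.6535  2.4273 -1.485   0.073  -0.4358]
True 0.44 0.01 [-0.8011  0.4013  0.3644  2.2664 -0.283   0.0754 -1.5747]
True 0.6 -0.14 None
True 0.6 -0.12 None
True 0.6 -0.06 [-0.1861  0.3372 -0.3863  2.481   2.2421  0.3794  2.2201]
True 0.6 0.01 [-0.3364  0.3953 -0.1728  2.3422  2.2554  0.278   2.2384]
knob [-0.8452  0.4574  0.5889  1.8461 -0.3109  0.9306 -1.4745]
knob [-0.8758  0.3541  0.6176  1.7868 -0.2306  1.0733 -1.5353]
False 0 -0.14 [-0.6491  0.2956  0.1856  2.2814 -0.0995  0.5717  1.3952]
False 0 -0.12 [-0.6314  0.3246  0.1813  2.2374 -0.104   0.5871  1.4101]
False 0 -0.06 [-0.5783  0.4094  0.1622  2.1018 -0.1081  0.638   1.4405]
False 0 0.01 [-0.5311  0.5075  0.1473  1.9366 -0.1103  0.7052  1.4647]
False 0.44 -0.14 None
False 0.
[... 172 characters left out ...]
 -0.14 None
False 0.6 -0.12 None
False 0.6 -0.06 [-0.3524  0.3205 -0.2155  2.4882  2.3236  0.3442 -1.0339]
False 0.6 0.01 [ 0.4515  0.6662 -1.0308  2.311   1.9509  0.6455 -0.3159]
knob [-0.5353  0.4071  0.2007  1.8312 -0.0999  0.9131  1.4934]
knob [-0.5633  0.3141  0.2315  1.7722 -0.0811  1.0646  1.4795]
[-0.02, 0, 0.33]
dock [([275.4, 182.5], 0.58)]
lip_edge [([276.6, 196.9], 0.66)]
module [([271.6, 131.6], 0.58)]
dock_home [([273.4, 132.9], 0.47)]
catch [([243.8, 187.1], 0.91)]
catch_tip [([263.3, 193.3], 0.78), ([274.2, 130.9], 0.22)]
knob_top [([276.4, 240.9], 0.73), ([275.6, 195.9], 0.35)]
3.625 (array([0.436 , 0.1612, 0.4537]), array([ 0.2697,  0.0741, -0.9601])) [0.5084 0.1741 0.3299]
```

View pics/w1.png

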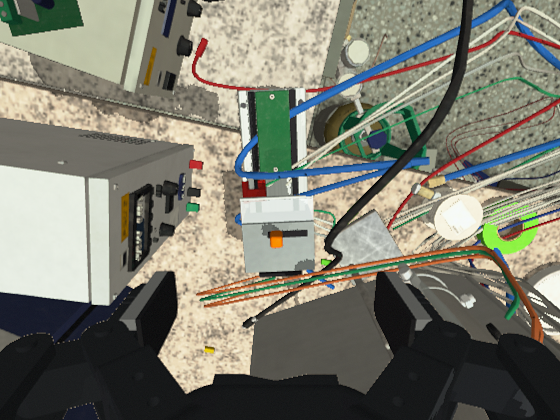

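Run:
```python
from h import *
from scipy.optimize import least_squares
Pw=camera_params('wrist');Ps=camera_params('side');Pt=camera_params('top')
pts={"dock":[0,0,0],"lip_edge":[0,0,.076],"dock_home":[.07,0,.008],"catch":[0,-.039,.034],"catch_tip":[.0115,-.018,.024],"knob":[.044,-.003,.112]}
obs=[(Ps,"dock",301.9,301.6),(Ps,"lip_edge",303.4,265.1),(Ps,"dock_home",332,278.4),(Ps,"catch",321.2,298.6),(Ps,"catch_tip",313.9,290.9),(Ps,"knob",324.9,236.9),(Ps,"m",273.5,319.7),
(Pt,"dock",351.9,221.1),(Pt,"lip_edge",357,215.1),(Pt,"dock_home",343.4,189.2),(Pt,"catch",374.6,214.5),(Pt,"catch_tip",362.1,213.9),(Pt,"knob",354.7,193.5),(Pt,"m",359.6,250.6),
(Pw,"dock",275.4,182.5),(Pw,"lip_edge",276.6,196.9),(Pw,"catch",243.8,187.1),(Pw,"catch_tip",263.3,193.3),(Pw,"knob",276.4,240.9),(Pw,"m",271.6,131.6)]
def res(v):
    D=list(v[:3]);return np.array([proj(P,W(pts.get(n,[v[3],0,.008])+np.array([0,0,v[4]]),D))-[a,b] for P,n,a,b in obs]).ravel()
s=least_squares(res,[.528,.178,.212,-.065,0],loss='soft_l1',f_scale=1.5); print(s.x)
for o,r in zip(obs,s.fun.reshape(-1,2)): print(o[1],r.round(1),end=' ')
json.dump(s.x[:3].tolist(),open('dock.json','w'))
```

```text
[ 0.5267  0.1789  0.2408 -0.0666 -0.    ]
dock [0.1 0.3] lip_edge [0.  0.4] dock_home [-2.7  0.4] catch [-0.2 -0.8] catch_tip [1.5 1.8] knob [-0.6 -0.7] m [-0.3 -0.8] dock [-0.8  1.3] lip_edge [-0.6  3.3] dock_home [-1.   0.3] catch [-2.3  1.3] catch_tip [-2.4 -0.4] knob [-0.4 -0.6] m [0.9 3. ] dock [-0.9 -0.4] lip_edge [-2.2 -1.6] catch [0.  1.2] catch_tip [-2.3  1.5] knob [-3.7  1.7] m [1.4 0.9]
```

Run:
```python
from h import *
P=camera_params('wrist'); im=cv2.imread('pics/w1.png')
S=4
def mk(D,col):
    o=cv2.resize(im[70:290,210:340],None,fx=3,fy=2.7,interpolation=3)
    def L(a,b):
        q=[((proj(P,W(p,D))-[210,70])*[3,2.7]).astype(int).tolist() for p in (a,b)]; cv2.line(o,q[0],q[1],col,1)
    for y in (-.042,.042): L([-.12,y,.008],[0,y,.008])
    for y in (-.0205,.0205): L([-.1166,y,.034],[-.0166,y,.034])
    L([-.1166,-.0205,.034],[-.1166,.0205,.034])
    L([0,-.042,.083],[0,.042,.083]);L([.092,-.042,.085],[.092,.042,.085]);L([.03,-.042,.085],[.092,-.042,.085]);L([.03,.042,.085],[.092,.042,.085])
    a=[[.037,-.01,.112],[.051,-.01,.112],[.051,.004,.112],[.037,.004,.112]]
    for i in range(4): L(a[i],a[i-1])
    return o
cv2.imwrite('pics/ov.png',np.hstack([mk(D,(0,255,255)),mk([.5273,.1785,.212],(255,0,255))]))
```

```text
(no output)
```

View pics/ov.png

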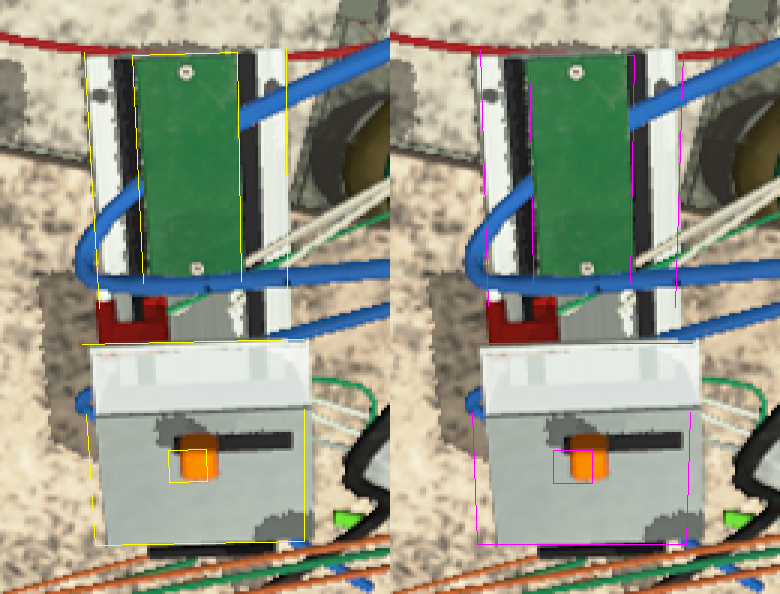

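Run:
```python
from h import *
from scipy.optimize import least_squares
P=camera_params('wrist')
pk=[([.092,-.042,.085],106,545),([.092,.042,.085],313,545),([0,-.042,.083],90,345),([0,.042,.083],305,340),([-.12,-.042,.008],86,50),([-.12,.042,.008],286,50),([.044,-.003,.112],200,467),([.030,-.042,.085],91,412),([.030,.042,.085],309,410)]
def res(v): 
    return np.array([proj(P,W(p,list(v[:3]))+(v[3:] if len(v)>3 else 0))-[a/3+210,b/2.7+70] for p,a,b in pk]).ravel()
for v0 in ([.527,.178,.24],[.527,.178,.24,0,0,0]):
    s=least_squares(lambda v:np.r_[res(v),np.array(v[3:])*300],v0,loss='soft_l1'); print(s.x, s.fun[:18].reshape(-1,2).round(1).tolist())
```

```text
[0.5264 0.181  0.2507] [[-1.1, 0.7], [-0.4, -1.6], [-0.8, 0.5], [1.7, -0.3], [0.1, 1.5], [1.0, -1.2], [-1.6, -0.2], [0.5, 1.3], [0.6, -0.5]]
[ 0.5267  0.1811  0.2511 -0.     -0.     -0.0009] [[-1.0, 0.6], [-0.5, -1.8], [-0.7, 0.6], [1.6, -0.3], [0.2, 1.8], [0.8, -1.0], [-1.6, -0.3], [0.6, 1.3], [0.6, -0.6]]
```

```bash
echo '[0.5265,0.1805,0.245]'>dock.json
cat >> h.py <<'E'
def fx():
    f=np.array(read_ft_force()); c,s=np.cos(D[2]),np.sin(D[2]); return np.array([c*f[0]+s*f[1],-s*f[0]+c*f[1],f[2]])
E
python3 - <<'E'
from h import *
q=ori(0,False)
move_gripper(0.0)
move_ptp(tcp([-.15,.006,.14],0),q)
print(read_time_s(),fx(),read_finger_gap())
movel(tcp([-.15,.006,.06],0),q,speed=.12)
P,im=snap('wrist','w2.png'); snap('side','s2.png')
movel(tcp([-.15,.006,.024],0),q,speed=.06)
print(read_time_s(),fx(),toD(read_eef_pos()))
im=cv2.imread('pics/s2.png')[180:400,200:400]
cv2.imwrite('pics/v2.png',np.hstack([cv2.resize(cv2.imread('pics/w2.png'),(470,352)),cv2.resize(im,(320,352))]))
E
```

```text
5.2583 [ 0.9461 -0.1012  0.3354] -0.0001411682526713014
6.925 [ 0.4325  0.9129 -0.1416] [-0.15    0.0059  0.0428]
```

View pics/v2.png

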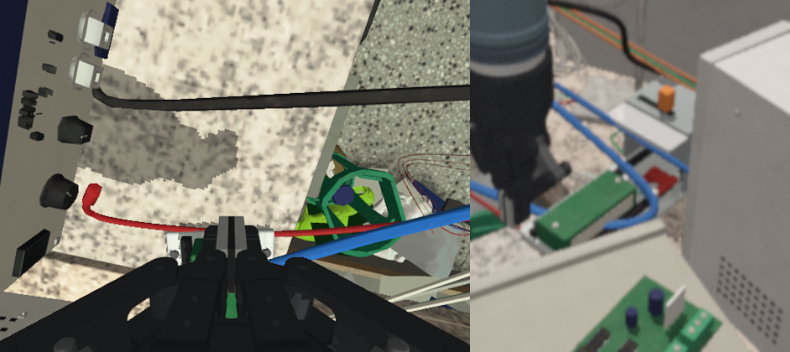

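```bash
cat >> h.py <<'E'
def push(x0,x1,step,th,fwd,y=.006,z=.024,lim=9,speed=.06):
    q=ori(th,fwd); x=x0; log=[]; f0=fx()[0]
    while x<x1-1e-6:
        x=min(x+step,x1); movel(tcp([x,y,z],th),q,speed=speed); f=fx()-[f0,0,0]; log.append((round(x*1e3,1),f.round(1).tolist()))
        if abs(f[0])>lim: break
    print(log,round(read_time_s(),2)); return x
E
python3 - <<'E'
from h import *
x=push(-.15,-.052,.007,0,False)
if x>-.0521: x=push(x,-.034,.002,0,False,speed=.03)
P,im=snap('wrist','w3.png'); snap('side','s3.png');snap('top','t3.png')
print(toD(read_eef_pos()))
im=cv2.imread('pics/s3.png')[180:400,200:400];t=cv2.imread('pics/t3.png')[140:300,300:420]
cv2.imwrite('pics/v3.png',np.hstack([cv2.resize(im,(400,440)),cv2.resize(t,(330,440))]))
E
```

```text
[(-143.0, [-1.3, -0.6, 0.4]), (-136.0, [-0.1, -0.0, 0.0]), (-129.0, [-0.4, -0.3, -0.5]), (-122.0, [0.5, -0.4, 0.6]), (-115.0, [0.3, 0.3, -0.3]), (-108.0, [-1.2, -0.3, 0.3]), (-101.0, [-0.2, -0.4, -0.9]), (-94.0, [-0.4, -0.9, 0.4]), (-87.0, [-0.5, 0.1, 0.7]), (-80.0, [-0.1, 0.2, 0.3]), (-73.0, [-0.6, 0.2, 1.0]), (-66.0, [-0.9, 0.4, -0.1]), (-59.0, [-1.4, -0.6, -0.9]), (-52.0, [-0.1, 0.0, 0.4])] 10.66
[(-50.0, [-0.0, -0.2, -0.3]), (-48.0, [-0.4, -0.2, -0.2]), (-46.0, [-0.9, 0.2, 0.4]), (-44.0, [-1.1, -0.5, 1.3]), (-42.0, [-0.4, 0.2, 0.5]), (-40.0, [-4.5, -0.6, 3.3]), (-38.0, [-6.4, -1.0, 4.5]), (-36.0, [-8.5, 0.7, 5.9]), (-34.0, [-11.4, 0.1, 7.6])] 12.91
[-0.0406  0.0058  0.0416]
```

View pics/v3.png

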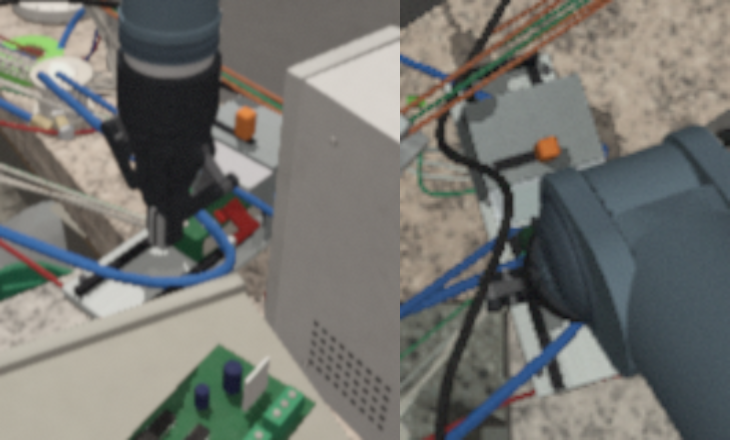

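Run:
```python
from h import *
q=ori(0,False)
movel(tcp([-.058,.006,.024],0),q,speed=.08); print(fx())
movel(tcp([-.058,.0,.20],0),q,speed=.2)
move_gripper(.05,20)
ob=[]
for i,(x,y) in enumerate(((.0,.0),(.03,.0))):
    movel(tcp([x,y,.20],0),q,speed=.15)
    P,im=snap('wrist',f'k{i}.png'); r=tip_of('wrist','knob_top')
    print([(np.round(a["at"],1).tolist(),round(a["confidence"],2)) for a in r])
    if r:
        ob.append((P,r[0]["at"])); o,d=ray(P,r[0]["at"]); print(toD(o+d*(.112-o[2])/d[2]))
if len(ob)>1: print(toD(tri(ob)))
# orange blob centroid
    
print(read_time_s())
cv2.imwrite('pics/v4.png',np.hstack([cv2.resize(cv2.imread(f'pics/k{i}.png'),(400,300)) for i in (0,1)]))
```

```text
[ 0.7658  0.403  -0.3442]
[([273.5, 273.9], 0.85)]
[0.0432 0.0003 0.112 ]
[([271.7, 236.6], 0.66)]
[ 0.0434 -0.0008  0.112 ]
[ 0.044  -0.0003  0.1105]
16.1583
```

View pics/v4.png

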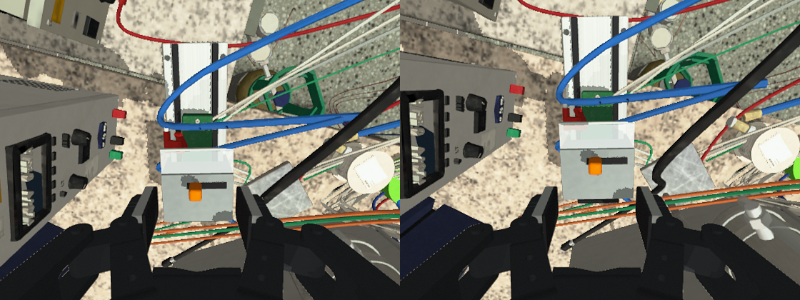

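Run:
```python
from h import *
q=ori(0,False); k=[.0437,-.0003]
move_gripper(.04)
movel(tcp([*k,.14],0),q,speed=.15)
movel(tcp([*k,.093],0),q,speed=.06); print(fx(),toD(read_eef_pos()))
move_gripper(.0,20); print(read_finger_gap(),read_grasp_force(),fx())
f0=fx()
for dy in (.014,.024,.027,.029,.031,.033):
    movel(tcp([k[0],k[1]+dy,.093],0),q,speed=.04); f=fx()-f0; print(dy,f,toD(read_eef_pos()))
    if abs(f[1])>10: break
P,im=snap('wrist','k2.png'); print(read_time_s(),read_finger_gap())
snap('side','s4.png')
cv2.imwrite('pics/v5.png',np.hstack([cv2.resize(cv2.imread('pics/k2.png'),(400,300)),cv2.resize(cv2.imread('pics/s4.png')[180:360,220:460],(400,300))]))
```

```text
[ 0.3166 -0.0836 -0.0167] [ 0.0441 -0.0003  0.1123]
0.013300941566888418 23.050334751605988 [-0.8279 -1.2689  1.7702]
0.014 [-0.049   0.9122  3.0291] [0.0439 0.0156 0.1127]
0.024 [-1.5142  0.5702  4.1043] [0.0437 0.0253 0.1127]
0.027 [ 0.2213 -3.2888  4.0786] [0.0437 0.0255 0.1126]
0.029 [-1.5481 -4.1474  3.8531] [0.0437 0.0256 0.1127]
0.031 [-1.9256 -7.2669  4.2651] [0.0437 0.0256 0.1126]
0.033 [-0.9171 -9.4622  5.8452] [0.0437 0.0257 0.1126]
20.2 0.013574332599818743
```

View pics/v5.png

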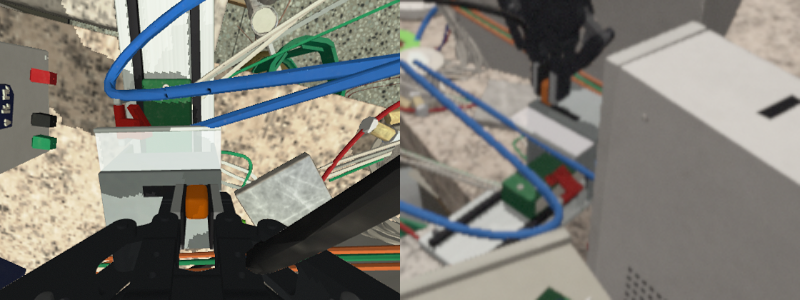

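Run:
```python
from h import *
q=ori(0,False); k=[.0437,.0257]
movel(tcp([k[0],k[1],.093],0),q,speed=.04); print(fx())
move_gripper(.03)
movel(tcp([*k,.16],0),q,speed=.15)
move_gripper(0.)
movel(tcp([-.07,.006,.16],0),q,speed=.25)
print(read_time_s(),np.array(read_qpos()))
for th in (.45,.5,.55,.6,.65,.7):
  for ph in (0,180):
    for x in (-.06,-.045,-.02,.01):
      s=inverse_kinematics(tcp([x,.007,.022],th),ori(th,ph==180)); print(th,ph,x,None if s is None else np.array(s))
print(read_time_s())
```

```text
[-2.0243 -2.6339  5.7369]
22.4917 [-0.6725  0.1579  0.2522  2.0581 -0.0494  0.929   1.422 ]
0.45 0 -0.06 [-0.1408  0.3138 -0.3891  2.3968  1.5323  0.2216 -0.152 ]
0.45 0 -0.045 [-0.5493  0.3075  0.0508  2.3835  1.4223  0.0975 -0.0886]
0.45 0 -0.02 [-0.5406  0.3396  0.0591  2.3298  1.1864  0.0925  0.1607]
0.45 0 0.01 [-0.7229  0.3893  0.278   2.2727  0.009   0.0547  1.3189]
0.45 180 -0.06 [-1.6562  1.022   1.366   2.4513  4.449   0.8112 -0.3472]
0.45 180 -0.045 [-1.6323  1.0472  1.3649  2.4193  4.4557  0.8315 -0.3642]
0.45 180 -0.02 [-0.9303  0.3763  0.4843  2.3456 -1.2066  0.0603 -0.6459]
0.45 180 0.01 [-0.9553  0.43    0.5391  2.2819 -1.1778  0.1119 -0.6788]
0.5 0 -0.06 [ 0.4547  0.5187 -1.0287  2.4055  1.7627  0.5183 -0.225 ]
0.5 0 -0.045 [ 0.4575  0.5473 -1.0299  2.3736  1.7443  0.5322 -0.1827]
0.5 0 -0.02 [ 0.2708  0.4777 -0.8173  2.3261  1.7027  0.4182 -0.1852]
0.5 0 0.01 [ 0.0821  0.4505 -0.6036  2.2684  1.6343  0.3286 -0.1454]
0.5 180 -0.06 [ 0.2576  0.4135 -0.8145  2.4117  1.7769  0.3964  2.83  ]
0.5 180 -0.045 [ 0.0603  0.373  -0.5995  2.3874  1.7749  0.3132  2.7975]
0.5 180
[... 1413 characters left out ...]
09  2.0899  0.8674 -0.2733]
0.65 0 0.01 [ 0.6365  0.9177 -1.2503  2.3371  2.0704  0.877  -0.2004]
0.65 180 -0.06 None
0.65 180 -0.045 [ 0.6436  0.8259 -1.2473  2.4533  2.1067  0.8587  2.8038]
0.65 180 -0.02 [ 0.4571  0.6366 -1.0292  2.4055  2.1281  0.6631  2.6547]
0.65 180 0.01 [ 0.4601  0.6819 -1.0302  2.3417  2.0924  0.6652  2.7364]
0.7 0 -0.06 None
0.7 0 -0.045 None
0.7 0 -0.02 [ 0.6497  0.9155 -1.251   2.4257  2.192   0.9281 -0.3255]
0.7 0 0.01 [ 0.6443  0.9576 -1.252   2.3624  2.1735  0.9272 -0.2562]
0.7 180 -0.06 None
0.7 180 -0.045 None
0.7 180 -0.02 [ 0.6497  0.9155 -1.251   2.4257  2.192   0.9281  2.816 ]
0.7 180 0.01 [ 0.463   0.7083 -1.0314  2.367   2.2074  0.7208  2.6469]
22.4917
```

Run:
```python
from h import *
th=.52
try:
    movel(tcp([-.07,.006,.16],th),ori(th,False),speed=.06)
    print(np.array(read_qpos()),read_time_s())
    movel(tcp([-.06,.006,.06],th),ori(th,False),speed=.1)
    print(np.array(read_qpos()),read_time_s())
    movel(tcp([-.056,.006,.022],th),ori(th,False),speed=.06)
except MotionError as e: print('ERR',e)
print(np.array(read_qpos()),read_time_s(),toD(read_eef_pos()),fx())
for x in (-.04,-.02,.0,.012):
    s=inverse_kinematics(tcp([x,.006,.022],th),ori(th,False)); print(x,None if s is None else np.array(s))
```

```text
[-0.6926 -0.0926  0.1537  2.4204  0.4795  0.3459  0.8651] 23.6167
[-0.8583  0.1873  0.3504  2.4662  1.5969  0.076  -0.2917] 26.1917
[-0.4887  0.2979 -0.0337  2.4466  2.2052  0.1799 -0.8785] 27.1833 [-0.0652  0.006   0.0388] [ 0.1581 -0.0652  0.1491]
-0.04 [-0.5009  0.3175 -0.0083  2.4138  2.1896  0.1625 -0.854 ]
-0.02 [-0.5207  0.3416  0.0275  2.3724  2.1657  0.1391 -0.8218]
0.0 [-0.5452  0.3662  0.0675  2.3309  2.1379  0.1137 -0.7885]
0.012 [-0.562   0.3813  0.0936  2.3058  2.1187  0.0975 -0.7675]
```

Run:
```python
from h import *
th=.52
x=push(-.056,.004,.006,th,False,z=.022,lim=8,speed=.05)
print(toD(read_eef_pos()))
if x>.0039: x=push(x,.022,.002,th,False,z=.022,lim=8,speed=.03)
e=toD(read_eef_pos()); print('tip',e+.019*np.array([np.sin(th),0,-np.cos(th)]),read_time_s())
snap('side','s6.png');snap('top','t6.png');snap('wrist','w6.png')
cv2.imwrite('pics/v6.png',np.hstack([cv2.resize(cv2.imread('pics/s6.png')[200:340,240:400],(480,420)),cv2.resize(cv2.imread('pics/w6.png'),(320,420))]))
```

```text
[(-50.0, [-0.9, 0.1, 0.1]), (-44.0, [0.3, 0.4, -0.3]), (-38.0, [0.6, 1.3, 0.0]), (-32.0, [0.1, -0.2, 0.1]), (-26.0, [-0.8, -0.1, -1.0]), (-20.0, [-0.3, 0.3, 0.3]), (-14.0, [-0.1, 0.0, 0.5]), (-8.0, [-0.6, -0.4, -0.7]), (-2.0, [-0.1, -0.7, -0.5]), (4.0, [1.2, -0.5, -0.1])] 29.85
[-0.0048  0.006   0.0387]
[(6.0, [-1.0, 0.5, -1.1]), (8.0, [-1.1, 1.1, 0.6]), (10.0, [-1.1, -0.4, 0.9]), (12.0, [-4.1, -0.6, 2.8]), (14.0, [-10.1, 0.5, 4.7])] 31.1
tip [0.011  0.0061 0.0205] 31.1
```

View pics/v6.png

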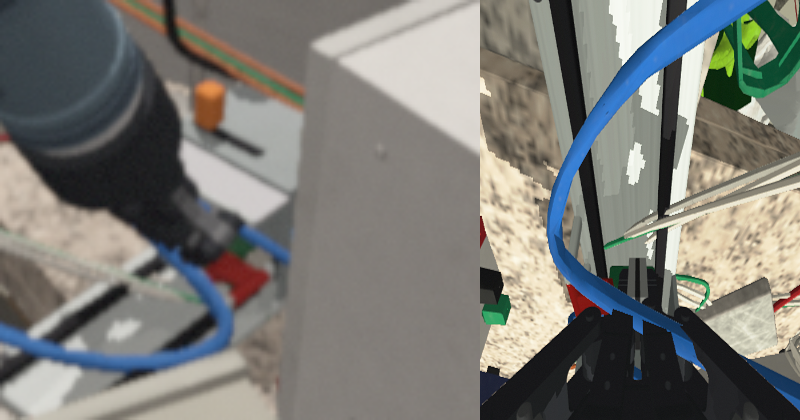

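Run:
```python
from h import *
th=.52
movel(tcp([-.056,.006,.022],th),ori(th,False),speed=.08)
movel(tcp([-.07,.006,.16],th),ori(th,False),speed=.1)
movel(tcp([-.075,.006,.22],0),ori(0,False),speed=.1)
print(read_time_s(),fx())
snap('side','s7.png')
P=camera_params('wrist');snap('wrist','w7.png')
for n in ('catch_tip','module'):
    ob=[]
    for c in ('side','wrist'):
        r=tip_of(c,n); 
        if r: ob.append((camera_params(c),r[0]['at'])); print(c,n,r[0])
    if len(ob)>1: print(toD(tri(ob)))
u=proj(P,W([.0,-.01,.03])).astype(int); print(u)
w=cv2.imread('pics/w7.png'); a,b=max(u[0]-70,0),max(u[1]-70,0)
cv2.imwrite('pics/v7.png',np.hstack([cv2.resize(cv2.imread('pics/s7.png')[220:340,250:390],(460,400)),cv2.resize(w[b:b+140,a:a+120],(340,400))]))
```

```text
37.125 [-0.4145 -0.0046 -0.2635]
side catch_tip {'at': [313.7, 293.5], 'confidence': 0.56}
wrist catch_tip {'at': [254.4, 263.4], 'confidence': 0.71}
[ 0.0128 -0.0152  0.0188]
side module {'at': [327.1, 280.3], 'confidence': 0.76}
[258 257]
```

View pics/v7.png

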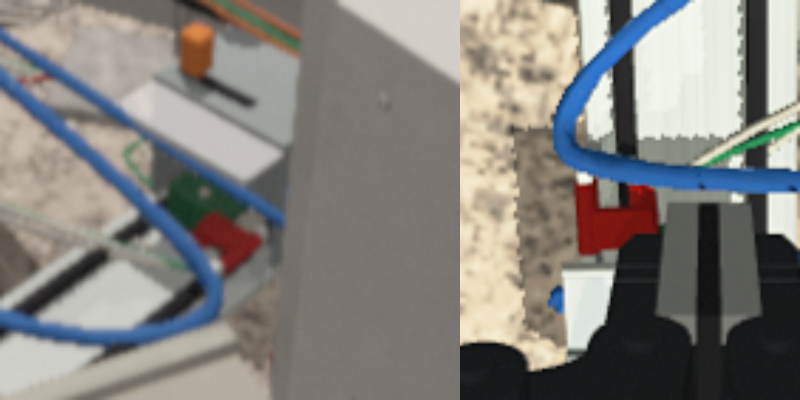

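Run:
```python
from h import *
print(sign_off())
```

```text
the job is handed in; nothing more can be done
None
```

The module is pushed home against the end stop and the red catch has dropped behind it. The lock held it part-way, so I eased off, slid the knob fully across and pushed again. I handed the job in at about 37 s; no verdict came back.

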